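Set the funnel holder to the fill line

ROBOT

A 6-joint arm with a two-finger parallel gripper is mounted at the origin on the work surface. World frame = base frame: x ahead of the robot, y to its left, z up, the work surface at z = 0. Lengths are in m, angles in rad, forces in N, time in s.
With the tool pointing down it reaches from about 0.275 to 0.825 m from the base axis. Payload 5.2 kg.
Tool frame: the origin (TCP) lies midway between the tips of the shut fingers; the grasp point (between the pads) lies bot.grasp_offset behind it (bot.grasp_offset is the distance from the TCP to the grasp point, in m); z points along the fingers, y is the line along which they close (so a half turn about z gives the same grasp; the last joint's range is limited). The gripper opens to 93 mm and grips with 3 to 60 N. Pads are 15 mm wide; open, the fingers measure 128 mm over their backs; the gripper's body (75 mm by 188 mm) begins 65 mm behind the grasp point.
Start: joints at [-1.313, 0.259, 1.535, -0, 1.348, -0.203], TCP at [0.245, -0.493, 0.192] pointing down, gripper open.
Joint ranges: [-3.14, 3.14], [-0.91, 2.08], [0.19, 2.58], [-1.22, 4.36], [0.22, 2.71], [-3.12, 3.12]. Speed limits (rad/s): [2.57, 2.57, 3.14, 3.14, 3.14, 3.14].

INTERFACE

Orientations are given as a unit quaternion [w, x, y, z].
In Python, from bench import bot, viewer, close_job gives the robot as it stands.
- The arm moves only by the tool arm_command, never from a script. Its argument "increments" is a list that holds one entry, the list of rows, each a list of 5 numbers: the shift along the tool's x, y, z in mm, then the turn about the tool's z in degrees, then the closure in counts, from 0 (fully open) to 255 (shut). In form: [[[x, y, z, twist, gripper], ...]]. A call has 1 to 12 rows; each row is the pose to reach, as a shift and turn from the pose commanded when the call began, along the tool's axes at that moment; what a row does not reach only later rows make up. A row lasts 1/10 s, in which the tool goes at most 50 mm and 8.59 degrees, less where a joint would pass 70% of its speed; a pose out of reach is approached as far as the arm can. A call with a gripper value outside its range is refused whole. The fingers move at their own pace and stop on an object; "grip_force" is the grip in N (left out, the last holds). Time passes only in rows, so rows that repeat a pose let the fingers close. It gives the time, the measured TCP pose, the force, the opening and the grip force at its end, in the units of the state.
- bot.observe(): the state, without advancing time (a new reading comes with each control period).
- viewer.read_camera(name): name is "scene" or "top" or "wrist"; returns the picture (400x640x3 uint8, red, green, blue); there is no depth.
- viewer.camera_params(name): a dict with "fov_y" (degrees; the focal length in pixels is half the picture's height over the tangent of half this angle, whatever the lens; pixels are square), "cx", "cy" (the principal point, pixels), "R" (3x3) and "t" (3): a world point X has camera coordinates R X + t. Camera axes: x right, y down, z forward; pixel columns grow to the right and rows downward; lengths in m; the calibration is good to about 2 mm. A picture is of the moment at which its call begins: read the wrist's pose just before it. camera_params takes no time and is no camera call; for the wrist camera it gives the pose at the moment of the call.
- close_job(): hands the job in; it is judged then, once.
The state is a dict: "time": time; "joints": joint angles; "joint_velocities": joint speeds; "joint_efforts": joint torques, N m; "tool_pos": TCP position; "eef_rot": TCP orientation; "force": force on the tool from outside, world axes, zero at the start; "moment": the same for the moment, N m; "grip_width": finger opening in m; "grasp_force": force on a finger pad.
Only numpy, scipy, OpenCV 4.12 (cv2) and the standard library are available. Lean on these libraries where they do the work, as an engineer would, in place of code of your own. Each camera call takes 0.05 s, during which the arm holds its last target. There are 200 camera calls.

TASK

On the stand with the funnel, take the funnel holder by its grip block and slide it along the rod until it is centred over the black line across the stand's white base (the line, not the pair of round dots). Hold it still there for a moment, then let go. Leave the tube clip on the other stand where it is.

Things in the scene. Friction and masses are not known exactly. Their poses are not given: they have to be found in the camera images.
- funnel_holder: Slider with the steel funnel: aluminium collar (32 mm diameter, 34 mm long) on a level rod, a square grip block on top (24 x 24 mm, its top 62 mm above the rod axis). Origin: on the rod axis, mid-collar, 100 mm above the bench. z up, y along the rod: it moves only so, needs about 2 N, stays where left. The funnel hangs 52 mm to its +x side, rim 58 mm across, 11 mm above the rod axis.
- funnel_stand: Fixed stand of the funnel holder: white base 110 x 380 x 12 mm, two end plates 350 mm apart and 114 mm high, a 16 mm steel rod between them along y, its axis 100 mm above the bench. Origin: underside centre of the base; axes as the holder's. The holder can slide 140 mm either way from the rod's middle. It stands before or behind the other stand, turned a little.
- fill_line: Black line, 12 x 90 mm, across the funnel stand's white base, front to back. Origin: on the base, 12 mm above the bench, straight below the rod axis; y along the rod, x along the line. It lies towards one end of the rod, 50 to 145 mm from where the holder starts; towards the other end is another mark, a pair of black dots 20 mm across.
- tube_clip: Bystander: the slider on the other, similar stand (no marks, a small jar on its base), with the same collar and grip block but a flat two-pronged fork in place of the funnel. Origin on its rod's axis, mid-collar, 100 mm above the bench; y along its rod.

How it is judged:
By the outcome, as a careful person would: the job done as asked, in the order asked, and still so for the second after the job is handed in, with the robot touching nothing.
It also fails if it takes over 32 s, if anything falls off the work surface, if the arm or the gripper's body presses on something with over 40 N, if the wrist force passes 120 N, or if a joint passes its speed limit or range.

## Working session

There is one attempt and no reset: what is moved stays moved. The work goes in short steps, Python scripts to look and compute and a tool call to move; the robot and the scene stay as the last step left them, time stands still between calls to the robot, and variables do not carry over. Pictures are saved under pics/ and viewed, at most 10 in all, crops included, and the job is handed in when it is done.

Besides the shell and the picture viewer there is one more tool, called after "Emit:" as name([rows], argument=value, ...), one row to a line, values as JSON. arm_command: Moves the arm, as the interface text tells. Its arguments: {"type":"object","properties":{"increments":{"type":"array"},"grip_force":{"type":"number"}},"required":["increments"]}

```bash
mkdir -p pics
python3 - <<'E'
from bench import bot, viewer
import cv2,json
s=bot.observe();print(s['time'],s['tool_pos'],s['eef_rot'],s['grip_width'],bot.grasp_offset)
for n in('top','scene'):
    p=viewer.camera_params(n);print(n,p)
    cv2.imwrite(f'pics/{n}0.png',viewer.read_camera(n)[:,:,::-1])
E
```

```text
0.0 [ 0.24442658 -0.49205939  0.19075338] [-8.80790345e-04  9.73577855e-01  2.28353635e-01 -3.08080715e-05] 0.09271326900846381 0.0188
top {'fov_y': 50.174549604915775, 'cx': 314.941112773421, 'cy': 200.32020353177407, 'R': array([[-0.01370035, -0.9998727 , -0.00817873],
       [-0.98279038,  0.01497232, -0.18411655],
       [ 0.18421557,  0.00551552, -0.98287039]]), 't': array([-0.0411095 ,  0.55466344,  0.62955807])}
scene {'fov_y': 49.40897928162613, 'cx': 323.29600914395826, 'cy': 201.24755919526973, 'R': array([[-0.74460939,  0.66737449,  0.01296738],
       [ 0.52531978,  0.59787908, -0.60545828],
       [-0.41182034, -0.4440179 , -0.7957714 ]]), 't': array([ 0.42761708, -0.19415065,  0.9089276 ])}
```

View pics/top0.png

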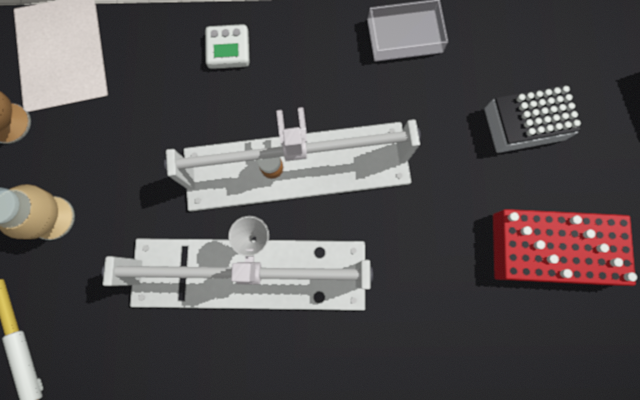

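View pics/scene0.png

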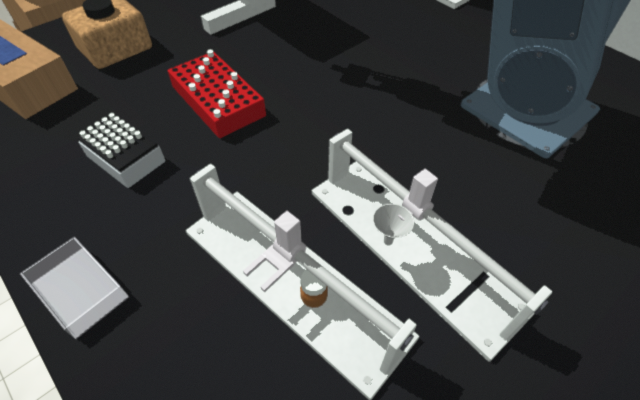

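The top view shows the funnel stand nearer the robot. The line is at about (183,273), left of the holder at (246,270), and the dots are on the right. In the scene view the line is at about (467,291), on the same side.

```bash
cat > h.py <<'E'
import numpy as np,cv2
from bench import bot,viewer
def ray(p,uv,z,h=400):
    f=h/2/np.tan(np.radians(p['fov_y']/2)); R=np.array(p['R']);c=-R.T@p['t']
    d=R.T@np.array([(uv[0]-p['cx'])/f,(uv[1]-p['cy'])/f,1]); return c+d*(z-c[2])/d[2]
def proj(p,X):
    f=200/np.tan(np.radians(p['fov_y']/2)); q=np.array(p['R'])@X+p['t']; return f*q[:2]/q[2]+[p['cx'],p['cy']]
E
python3 - <<'E'
from h import *
p=viewer.camera_params('top');im=cv2.imread('pics/top0.png')
g=im.max(2)
m=(g[244:302,174:194]<40);ys,xs=np.nonzero(m);print('line px',xs.mean()+174,ys.mean()+244,len(xs))
for v in (250,285,295):print(v,g[v,174:196])
L=np.polyfit(ys+244,xs+174,1)
a,b=[ray(p,(np.polyval(L,v),v),.012) for v in(250,297)];print('line',a,b)
for uv in[(135,239),(365,242),(365,310),(131,308)]:print('corner',ray(p,uv,.012))
cv2.imwrite('pics/c0.png',cv2.resize(im[200:320,100:380],None,fx=2.8,fy=2.8,interpolation=cv2.INTER_CUBIC))
E
```

```text
line px 182.64285714285714 279.16326530612247 98
250 [214 215 215 215 217 217 203 157  77  38  41  43  39 105 188 217 219 217
 218 218 219 219]
285 [132 134 135 133 106  59  30  28  30  27  29  62 111 133 135 134 134 134
 134 135 135 134]
295 [210 212 212 188 129  60  40  43  35  27  54 107 133 136 136 136 134 135
 135 135 135 136]
line [0.48100348 0.16861984 0.012     ] [0.40505928 0.1695612  0.012     ]
corner [0.50042691 0.25159038 0.012     ]
corner [ 0.48991987 -0.13081604  0.012     ]
corner [ 0.38067507 -0.12696318  0.012     ]
corner [0.38878766 0.25092363 0.012     ]
```

View pics/c0.png

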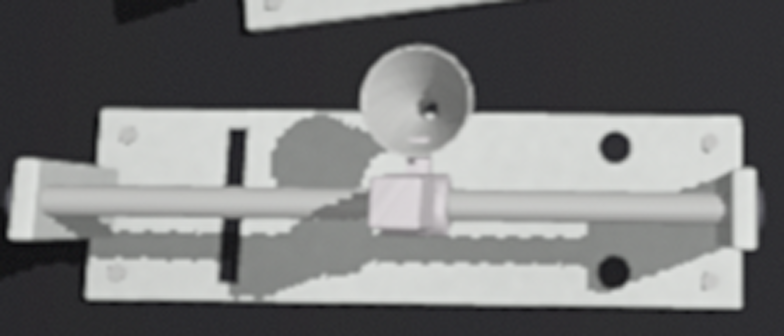

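Crop (2.8x, offset 100,200): the line runs from (237,129) to (228,282). The block's top face is centred at about (394,203), and the rod axis runs from about (60,200) to (700,208).

Run:
```python
from h import *
p=viewer.camera_params('top')
c=lambda u,v,z:ray(p,(100+u/2.8,200+v/2.8),z)
print('block',c(394,203,.162));r1,r2=c(60,200,.1),c(700,208,.1);print('rod',r1,r2)
l1,l2=ray(p,(184.3,250),.012),ray(p,(181.7,290),.012);print('line',l1,l2)
d1,d2=c(615,147,.012),c(613,272,.012);print('dots',d1,d2)
print('yaws',[np.degrees(np.arctan2(-(a-b)[0],(a-b)[1])) for a,b in((r1,r2),)],[np.degrees(np.arctan2((a-b)[1],(a-b)[0])) for a,b in((l1,l2),(d1,d2))])
s=bot.observe()
from scipy.spatial.transform import Rotation as Ro
print(Ro.from_quat(s['eef_rot'],scalar_first=True).as_matrix().round(4))
print(viewer.camera_params('wrist'))
```

```text
block [0.43991306 0.04739169 0.162     ]
rod [0.44507084 0.23037286 0.1       ] [ 0.43648299 -0.09807367  0.1       ]
line [0.48100207 0.16852153 0.012     ] [0.41618693 0.16999297 0.012     ]
dots [ 0.47369892 -0.05546064  0.012     ] [ 0.40184977 -0.05317427  0.012     ]
yaws [np.float64(-1.49776399345193)] [np.float64(-1.3005124909913524), np.float64(-1.8226436648070763)]
[[ 8.957e-01  4.447e-01 -5.000e-04]
 [ 4.447e-01 -8.957e-01  1.600e-03]
 [ 3.000e-04 -1.700e-03 -1.000e+00]]
{'fov_y': 69.25638058954395, 'cx': 321.69936968969535, 'cy': 200.88814486078118, 'R': array([[ 0.44464849, -0.8957014 , -0.00259426],
       [-0.86920368, -0.43219007,  0.24020139],
       [-0.21626993, -0.10455024, -0.97071961]]), 't': array([-0.54964756, -0.02800738,  0.39052995])}
```

Emit:
arm_command([
  [[35,-33,-15,3,0],[70,-66,-15,6,0],[105,-99,-15,9,0],[140,-132,-15,12,0],[175,-165,-15,15,0],[210,-200,-15,18,0],[245,-234,-15,21,0],[280,-267,-15,24,0],[315,-301,-15,27,0],[350,-334,-15,27.9,0],[385,-367,-15,27.9,0],[415,-396,-15,27.9,0]],
])

```text
time: 1.3
tool_pos: [0.4403, 0.049, 0.2064]
eef_rot: [-0.0, 1.0, -0.013, -0.0]
force: [0.2, -0.5, 0.0]
grip_width: 0.0927
grasp_force: 0.0
```

Emit:
arm_command([
  [[0,0,0,0,0],[0,0,0,0,0],[0,0,0,0,0]],
])

```text
time: 1.6
tool_pos: [0.4397, 0.0458, 0.2063]
eef_rot: [0.0, 1.0, -0.013, -0.0]
force: [-0.9, -0.1, -0.8]
grip_width: 0.093
grasp_force: 0.0
```

Run:
```python
from h import *
s=bot.observe();print(s['time'],s['tool_pos'],s['eef_rot'],s['force'])
p=viewer.camera_params('wrist')
im=viewer.read_camera('wrist')[:,:,::-1];cv2.imwrite('pics/w1.png',im)
print(p['R'].tolist(),p['t'].tolist(), -p['R'].T@p['t'])
for X in([.440,.047,.162],[.4435,.1692,.012]):print(proj(p,np.array(X)))
```

```text
1.6 [0.43974292 0.04577989 0.20625027] [ 2.24597623e-04  9.99911069e-01 -1.33266781e-02 -4.51677904e-04] [-0.87409574 -0.09485483 -0.81359142]
[[-0.026661687797418638, -0.9996444787192371, -0.0002656500332960927], [-0.9699841184820174, 0.02580635558328969, 0.24179504110749436], [-0.2417022223655774, 0.006704340210343468, -0.9703273094816446]] [0.05711273371213446, 0.3937871818073889, 0.5101064178823376] [0.50678389 0.04351029 0.39976957]
[319.76995016 209.54303413]
[230.28858517 179.38673438]
```

View pics/w1.png

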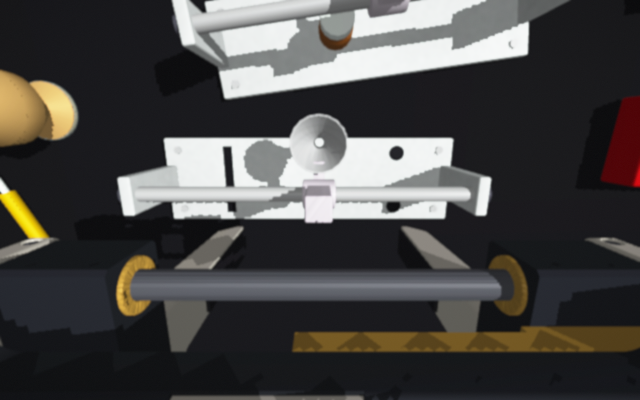

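The wrist view shows the block's top face centred at about (319,208), as predicted. The line runs from about (228,147) to (228,212).

Run:
```python
from h import *
g=cv2.imread('pics/w1.png').max(2).astype(float)
p=viewer.camera_params('wrist')
for v in(155,165,175,180,208):
    r=g[v,216:242];k=int(r[6:18].argmin())+6;lo=r[k]
    def cross(st):
        h=(lo+r[k+st*6])/2;i=k
        while r[i]<h:i+=st
        return 216+i-st*(r[i]-h)/(r[i]-r[i-st])
    a,b=cross(-1),cross(1);print(v,round(a,2),round(b,2),ray(p,((a+b)/2,v),.012).round(4))
for v in(205,212,218):print(v,g[v,298:342].astype(int).tolist())
```

```text
155 223.38 231.08 [0.4765 0.1696 0.012 ]
165 224.73 232.01 [0.4633 0.1694 0.012 ]
175 225.05 232.87 [0.4498 0.1701 0.012 ]
180 225.77 233.19 [0.4429 0.1701 0.012 ]
208 227.92 235.64 [0.4036 0.171  0.012 ]
205 [243, 243, 243, 238, 205, 153, 149, 196, 233, 239, 240, 238, 237, 237, 237, 238, 240, 241, 242, 243, 243, 242, 240, 240, 241, 241, 241, 242, 242, 242, 242, 242, 244, 241, 229, 218, 224, 233, 238, 240, 240, 240, 239, 238]
212 [242, 242, 242, 243, 242, 236, 209, 199, 226, 235, 237, 239, 240, 241, 242, 242, 241, 239, 239, 239, 240, 240, 241, 241, 241, 241, 241, 240, 240, 241, 241, 242, 243, 243, 238, 237, 240, 241, 241, 241, 240, 240, 239, 239]
218 [173, 174, 175, 176, 173, 164, 157, 191, 231, 240, 241, 241, 239, 238, 238, 239, 239, 240, 240, 240, 240, 240, 240, 239, 240, 240, 240, 240, 240, 240, 240, 240, 241, 237, 210, 177, 169, 170, 170, 169, 170, 170, 171, 171]
```

Emit:
arm_command([
  [[0,-1,15,0,0],[0,-1,30,0,0],[0,-1,45,0,0],[0,-1,60,0,0],[0,-1,75,0,0],[0,-1,80,0,0],[0,-1,80,0,0],[0,-1,80,0,0]],
])

```text
time: 2.45
tool_pos: [0.4407, 0.0469, 0.1272]
eef_rot: [0.0, 1.0, -0.014, 0.0]
force: [0.2, 0.5, 0.2]
grip_width: 0.0928
grasp_force: 0.0
```

Emit:
arm_command([
  [[0,0,0,0,200],[0,0,0,0,255],[0,0,0,0,255],[0,0,0,0,255],[0,0,0,0,255],[0,0,0,0,255],[0,0,0,0,255],[0,0,0,0,255],[0,0,0,0,255]],
], grip_force=20)

```text
time: 3.35
tool_pos: [0.4402, 0.0477, 0.1265]
eef_rot: [-0.0, 1.0, -0.013, -0.0]
force: [-0.2, 1.6, -0.2]
grip_width: 0.0255
grasp_force: 1.0
```

Emit:
arm_command([
  [[0,0,0,0,255],[0,0,0,0,255],[0,0,0,0,255],[0,0,0,0,255]],
])

```text
time: 3.75
tool_pos: [0.4402, 0.0478, 0.1265]
eef_rot: [-0.0, 1.0, -0.013, -0.0]
force: [0.1, 2.5, -0.7]
grip_width: 0.0238
grasp_force: 20.0
```

Gripped (23.8 mm, 20 N). I'll slide most of the way, then check from close by.

Emit:
arm_command([
  [[0,-5,0,0,255],[0,-15,0,0,255],[0,-27,0,0,255],[0,-39,0,0,255],[0,-51,0,0,255],[0,-63,0,0,255],[0,-75,0,0,255],[0,-87,0,0,255],[0,-99,0,0,255],[0,-110,0,0,255],[0,-118,0,0,255],[0,-122,0,0,255]],
])

```text
time: 4.95
tool_pos: [0.4435, 0.1705, 0.1265]
eef_rot: [-0.0, 1.0, -0.013, 0.0]
force: [1.1, -2.0, -0.3]
grip_width: 0.0236
grasp_force: 20.0
```

Emit:
arm_command([
  [[0,0,0,0,255],[0,0,0,0,255],[0,0,0,0,255],[0,0,0,0,255]],
])

```text
time: 5.35
tool_pos: [0.4435, 0.1696, 0.1265]
eef_rot: [-0.0, 1.0, -0.013, 0.0]
force: [1.8, 1.8, -1.3]
grip_width: 0.0238
grasp_force: 20.0
```

Run:
```python
from h import *
s=bot.observe();print(s['time'],s['tool_pos'],s['force'],s['grip_width'])
p=viewer.camera_params('wrist')
im=viewer.read_camera('wrist')[:,:,::-1];cv2.imwrite('pics/w2.png',im)
print(p['R'].tolist(),p['t'].tolist())
for X in([.4435,.17,.162],[.4435,.17,.012],[.48,.17,.012]):print(proj(p,np.array(X)))
```

```text
5.35 [0.44345791 0.169586   0.12654863] [ 1.77623541  1.81736196 -1.34085401] 0.023786814725587826
[[-0.026671044558717702, -0.9996434631440324, -0.0012656917296203526], [-0.9702062506412338, 0.0255805961885155, 0.24092626323280225], [-0.24080798699135442, 0.007653737129510003, -0.9705425975757713]] [0.18109325916248734, 0.4137022107429667, 0.43229357798791096]
[320.19676478 246.65134016]
[321.06535204 192.30093132]
[320.1268901  158.57805017]
```

View pics/w2.png

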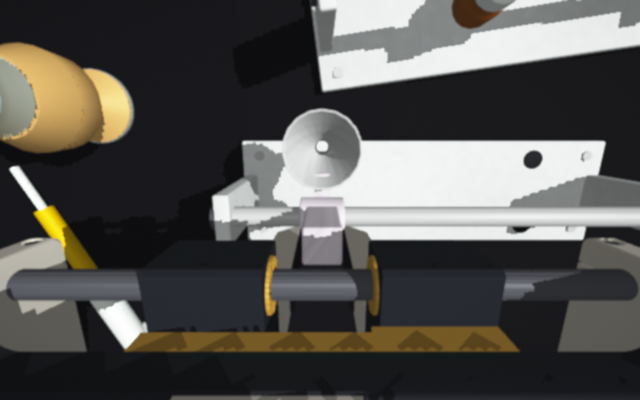

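The holder is centred over the line; the funnel and block now hide the line from the wrist camera. TCP y is 0.1696 and the line is at 0.1692 to 0.1701. I'll hold still, release and rise.

Emit:
arm_command([
  [[0,0,0,0,255],[0,0,0,0,255],[0,0,0,0,255],[0,0,0,0,255],[0,0,0,0,255],[0,0,0,0,255],[0,0,0,0,255],[0,0,0,0,255],[0,0,0,0,255],[0,0,0,0,255]],
], grip_force=6)

```text
time: 6.4
tool_pos: [0.4434, 0.1695, 0.1266]
eef_rot: [0.0, 1.0, -0.013, 0.0]
force: [0.9, 1.5, -2.6]
grip_width: 0.0236
grasp_force: 6.0
```

Emit:
arm_command([
  [[0,0,0,0,0],[0,0,0,0,0],[0,0,0,0,0],[0,0,0,0,0],[0,0,0,0,0],[0,0,0,0,0],[0,0,0,0,0],[0,0,0,0,0]],
])

```text
time: 7.2
tool_pos: [0.4434, 0.1696, 0.1265]
eef_rot: [0.0, 1.0, -0.013, -0.0]
force: [0.2, 0.6, 0.5]
grip_width: 0.0834
grasp_force: 0.0
```

Emit:
arm_command([
  [[0,0,-10,0,0],[0,0,-25,0,0],[0,0,-50,0,0],[0,0,-80,0,0],[0,40,-90,0,0],[-40,80,-90,0,0],[-60,120,-90,0,0],[-80,160,-90,0,0],[-80,200,-90,0,0],[-80,240,-90,0,0],[-80,280,-90,0,0],[-80,280,-90,0,0]],
])

```text
time: 8.4
tool_pos: [0.3563, -0.1128, 0.2175]
eef_rot: [0.001, 1.0, -0.016, 0.001]
force: [-0.7, -0.0, 0.5]
grip_width: 0.0933
grasp_force: 0.0
```

Run:
```python
from h import *
s=bot.observe();print(s['time'],s['tool_pos'],s['force'],s['grip_width'])
im=viewer.read_camera('top')[:,:,::-1]
cv2.imwrite('pics/c1.png',cv2.resize(im[200:320,100:380],None,fx=2.8,fy=2.8,interpolation=cv2.INTER_CUBIC))
p=viewer.camera_params('top')
for X in([.4435,.17,.162],[.4425,.0474,.162]):print((proj(p,np.array(X))-[100,200])*2.8)
```

```text
8.4 [ 0.35628507 -0.1127534   0.21750636] [-0.73933523 -0.03757385  0.50302423] 0.09330756818005952
[129.2085378  198.85671957]
[394.08462199 197.31757232]
```

View pics/c1.png

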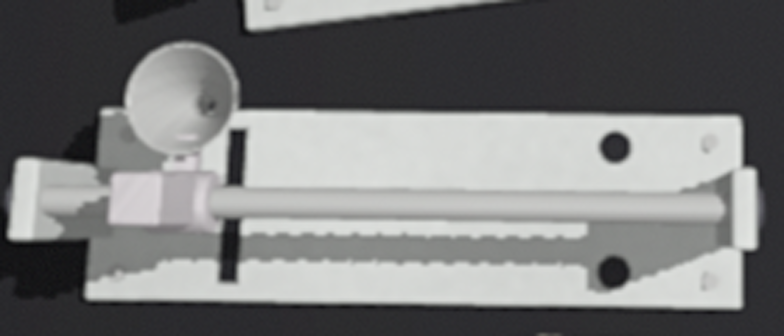

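In the crop the block's top face spans about 109 to 163, centre 136, against a predicted 129. That could be about 3 mm short, so I'll measure it properly.

Run:
```python
from h import *
p=viewer.camera_params('top')
im=viewer.read_camera('top')[:,:,::-1];cv2.imwrite('pics/top2.png',im)
A=cv2.imread('pics/top0.png');B=im
for n,I,x0 in(('before',A,225),('after',B,132)):
    for v in(266,272,278):print(n,v,I[v,x0:x0+48].max(1).tolist())
# template shift of funnel (rim z~.111)
C=np.ascontiguousarray(B)
for n,I,(u,v) in(('b',A,(249,235.7)),('a',C,(165,235))):
    g=cv2.cvtColor(np.ascontiguousarray(I),cv2.COLOR_BGR2GRAY)
    m=np.zeros_like(g);cv2.circle(m,(int(u),int(v)-3),24,255,-1)
    t=((g>75)&(m>0)&(np.arange(400)[:,None]<237)).astype(np.uint8)
    for r in(224,228,232):
        row=g[r].astype(int);print(n,r,row[int(u)-26:int(u)+27].tolist())
for y in(.0474,.1695):print(proj(p,np.array([.4954,y,.111])))
for y in(.0354,.0594,.1575,.1815):print('edge',y,proj(p,np.array([.442,y,.162])))
```

```text
before 266 [141, 143, 150, 165, 196, 211, 203, 197, 205, 212, 212, 212, 210, 209, 211, 213, 217, 218, 217, 215, 216, 216, 217, 219, 217, 201, 182, 177, 179, 181, 191, 202, 206, 207, 195, 181, 194, 210, 213, 213, 214, 215, 218, 217, 217, 217, 216, 215]
before 272 [120, 122, 123, 122, 122, 121, 142, 186, 207, 210, 211, 214, 216, 217, 215, 214, 214, 215, 216, 216, 216, 217, 217, 217, 209, 192, 179, 177, 177, 184, 205, 218, 221, 212, 195, 192, 198, 199, 198, 198, 199, 199, 199, 199, 199, 199, 199, 199]
before 278 [129, 124, 124, 131, 137, 139, 163, 202, 217, 217, 214, 213, 215, 215, 216, 216, 216, 216, 217, 217, 218, 217, 217, 214, 199, 180, 176, 176, 177, 181, 192, 200, 204, 199, 178, 152, 148, 155, 158, 157, 157, 158, 159, 159, 160, 159, 160, 161]
after 266 [167, 168, 168, 161, 153, 151, 151, 164, 195, 209, 209, 206, 205, 206, 208, 211, 212, 213, 211, 211, 211, 212, 212, 214, 217, 203, 182, 177, 177, 177, 179, 178, 178, 178, 177, 176, 177, 183, 197, 206, 209, 205, 191, 179, 170, 166, 164, 151]
after 272 [138, 136, 129, 120, 116, 115, 131, 178, 202, 207, 209, 211, 212, 211, 209, 209, 21
[... 1464 characters left out ...]
7, 136, 183, 194, 188, 185, 185, 186, 186, 186, 186, 184, 183, 181, 178, 178, 176, 174, 169, 166, 162, 159, 154, 148, 145, 140, 129, 118, 113, 110, 112, 110, 110, 112, 110, 108, 113, 139, 153, 126, 68, 40, 44, 43, 45, 42, 44]
a 232 [44, 43, 43, 42, 38, 78, 153, 191, 198, 195, 193, 192, 191, 190, 189, 187, 186, 186, 185, 185, 185, 186, 184, 184, 182, 180, 178, 176, 171, 167, 161, 152, 136, 116, 109, 110, 110, 109, 108, 108, 108, 107, 106, 119, 150, 143, 91, 49, 40, 44, 45, 43, 44]
[247.7885677  233.87037297]
[162.7334693  235.10823313]
edge 0.0354 [250.0151466  270.73195169]
edge 0.0594 [231.4619358  270.99312218]
edge 0.1575 [155.71810289 272.05935562]
edge 0.1815 [137.21007807 272.31989003]
```

Block edges and funnel rim in the top view both put the holder at y ≈ 0.168, about 1.5 mm short of the line. I'll check with the wrist camera from beside it.

Emit:
arm_command([
  [[10,-30,0,0,0],[25,-70,0,0,0],[45,-110,0,0,0],[60,-150,0,0,0],[75,-190,0,0,0],[80,-220,0,0,0],[80,-230,0,0,0],[80,-230,0,0,0],[80,-230,0,0,0],[80,-230,0,0,0]],
])

```text
time: 9.5
tool_pos: [0.4418, 0.1187, 0.2167]
eef_rot: [0.0, 1.0, -0.013, -0.0]
force: [0.1, -0.3, 0.3]
grip_width: 0.0929
grasp_force: 0.0
```

Run:
```python
from h import *
s=bot.observe();print(s['time'],s['tool_pos'])
p=viewer.camera_params('wrist')
im=viewer.read_camera('wrist')[:,:,::-1];cv2.imwrite('pics/w3.png',im)
import pickle;pickle.dump(p,open('w3.pkl','wb'))
c=proj(p,np.array([.4435,.17,.162]));print('block pred',c,[proj(p,np.array([.4435,y,.162])) for y in(.158,.182)])
for X in([.485,.17,.012],[.443,.17,.012],[.405,.17,.012]):print('line pred',proj(p,np.array(X)))
print('funnel',proj(p,np.array([.4965,.1686,.111])))
x0,y0=int(c[0])-100,int(c[1])-110;print(x0,y0)
cv2.imwrite('pics/c3.png',cv2.resize(im[max(y0,0):y0+150,x0:x0+200],None,fx=4,fy=4,interpolation=cv2.INTER_CUBIC))
```

```text
9.5 [0.44176607 0.11871019 0.21668896]
block pred [263.41982593 206.28208821] [array([276.9233974 , 205.93027796]), array([249.92482627, 206.63367513])]
line pred [282.75490413 148.06113471]
line pred [284.54858781 178.69280539]
line pred [286.09553757 205.11087244]
funnel [270.69090312 142.75783662]
163 96
```

View pics/c3.png

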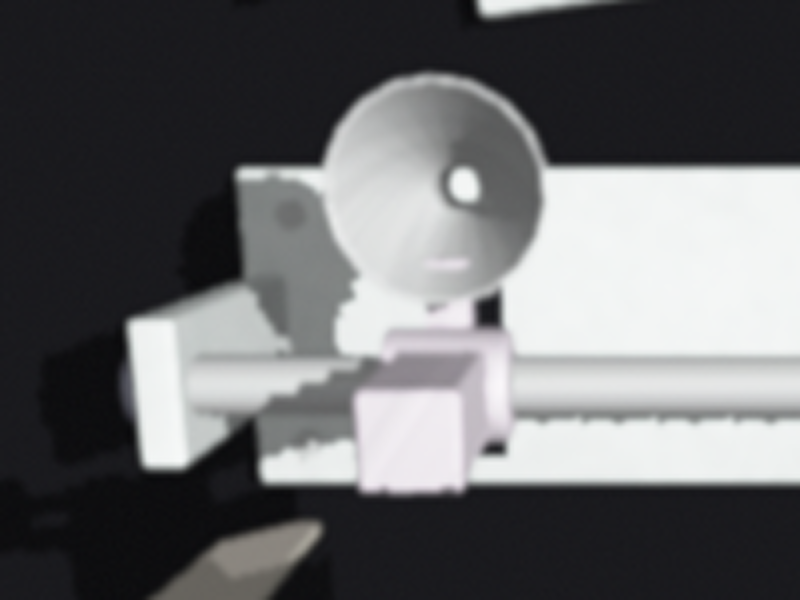

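The crop again puts the holder at about 0.168 (block top face 356 to 463) and the line at about 0.170 (right edge at 501, row 310). I'll check whether w2 already showed that offset while gripped.

Run:
```python
from h import *
import pickle
p2=dict(fov_y=69.25638058954395,cx=321.69936968969535,cy=200.88814486078118,R=np.array([[-0.026671044558717702, -0.9996434631440324, -0.0012656917296203526], [-0.9702062506412338, 0.0255805961885155, 0.24092626323280225], [-0.24080798699135442, 0.007653737129510003, -0.9705425975757713]]),t=np.array([0.18109325916248734, 0.4137022107429667, 0.43229357798791096]))
p3=pickle.load(open('w3.pkl','rb'))
def rimy(f,p,box):
    g=cv2.imread(f,0).astype(float);u0,u1,rows=box;o=[]
    for r in rows:
        row=g[r];b=row<75
        i=u0
        while row[i]<80:i+=1
        j=u1
        while row[j]<80:j-=1
        a=i-(row[i]-80)/(row[i]-row[i-1]);b=j+(row[j]-80)/(row[j]-row[j+1])
        o.append(ray(p,((a+b)/2,r),.111)[:2].round(4).tolist())
    return o
print('w2',rimy('pics/w2.png',p2,(265,375,(120,125,130,135))))
print('w3',rimy('pics/w3.png',p3,(225,310,(118,122,126,130,134))))
```

```text
w2 [[0.5164, 0.1672], [0.513, 0.1672], [0.5096, 0.1674], [0.5062, 0.1675]]
w3 [[0.5206, 0.167], [0.5168, 0.1671], [0.5129, 0.1673], [0.509, 0.1673], [0.5051, 0.1676]]
```

With the stand's yaw included, the funnel gives 0.1694 both gripped and released, so nothing moved on release. The cues differ by about 1 mm. A view straight above, in the holder's own plane, is free of parallax.

Emit:
arm_command([
  [[-20,-10,0,0,0],[-45,-25,0,0,0],[-75,-40,0,0,0],[-100,-50,0,0,0],[-108,-53,0,0,0],[-108,-53,0,0,0],[-108,-53,0,0,0],[-108,-53,0,0,0],[-108,-53,0,0,0]],
])

```text
time: 10.45
tool_pos: [0.3364, 0.1749, 0.2164]
eef_rot: [0.0, 1.0, -0.014, -0.0]
force: [-0.7, -1.2, -0.2]
grip_width: 0.0926
grasp_force: 0.0
```

Run:
```python
from h import *
import pickle
s=bot.observe();print(s['time'],s['tool_pos'])
p=viewer.camera_params('wrist');pickle.dump(p,open('w4.pkl','wb'))
im=viewer.read_camera('wrist')[:,:,::-1];cv2.imwrite('pics/w4.png',im)
print('cam',-p['R'].T@p['t'])
for X in([.4435,.17,.162],[.4135,.1708,.012],[.4935,.1687,.111]):print(proj(p,np.array(X)))
cv2.imwrite('pics/c4.png',cv2.resize(im[0:150,220:420],None,fx=4,fy=4,interpolation=cv2.INTER_CUBIC))
```

```text
10.45 [0.33638145 0.17493639 0.21644344]
cam [0.40329766 0.17256832 0.40999914]
[323.71282583  76.92890404]
[322.98924673 120.97296498]
[323.38988539  28.57565529]
```

View pics/c4.png

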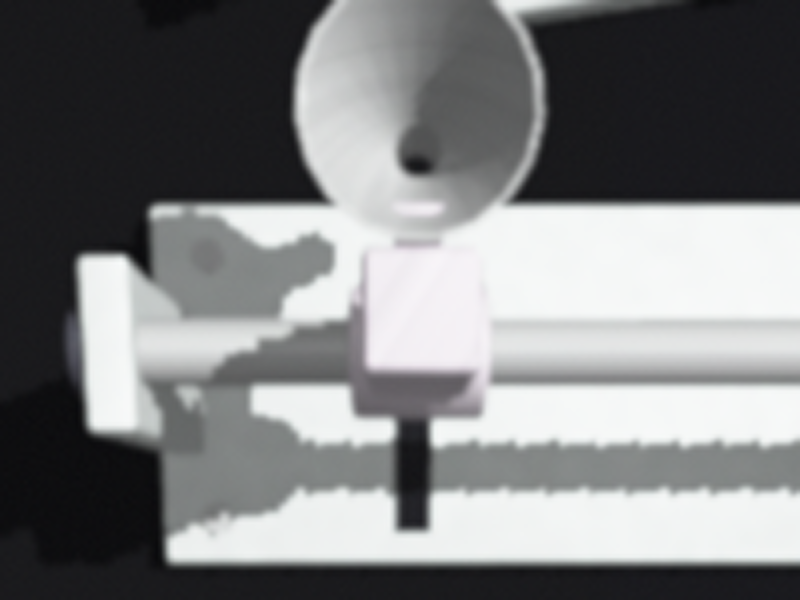

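Top view: the block is centred at column 424 and the collar at 419, against the line's 413. With small parallax, the holder is about 1.5 mm short of the line, matching the other views. I'll regrip 1.5 mm further along, hold and release.

Emit:
arm_command([
  [[25,1.5,0,0,0],[60,1.5,0,0,0],[95,1.5,0,0,0],[108,1.5,0,0,0],[108,1.5,0,0,0],[108,1.5,0,0,0],[108,1.5,20,0,0],[108,1.5,45,0,0],[108,1.5,70,0,0],[108,1.5,85,0,0],[108,1.5,90,0,0],[108,1.5,90,0,0]],
])

```text
time: 11.7
tool_pos: [0.4422, 0.1712, 0.1265]
eef_rot: [0.0, 1.0, -0.013, -0.001]
force: [-0.7, -0.2, -0.3]
grip_width: 0.0927
grasp_force: 0.0
```

Emit:
arm_command([
  [[0,0,0,0,255],[0,0,0,0,255],[0,0,0,0,255],[0,0,0,0,255],[0,0,0,0,255],[0,0,0,0,255],[0,0,0,0,255],[0,0,0,0,255],[0,0,0,0,255],[0,0,0,0,255],[0,0,0,0,255],[0,0,0,0,255]],
], grip_force=20)

```text
time: 12.9
tool_pos: [0.4435, 0.1708, 0.1265]
eef_rot: [0.0, 1.0, -0.013, -0.0]
force: [0.1, -1.7, -0.5]
grip_width: 0.0239
grasp_force: 20.0
```

Emit:
arm_command([
  [[0,0,0,0,255],[0,0,0,0,255],[0,0,0,0,255],[0,0,0,0,255],[0,0,0,0,255],[0,0,0,0,255],[0,0,0,0,255],[0,0,0,0,255],[0,0,0,0,255],[0,0,0,0,255],[0,0,0,0,255],[0,0,0,0,255]],
])

```text
time: 14.1
tool_pos: [0.4435, 0.1711, 0.1265]
eef_rot: [0.0, 1.0, -0.013, 0.0]
force: [0.7, -1.1, -1.6]
grip_width: 0.0238
grasp_force: 20.0
```

Emit:
arm_command([
  [[0,0,0,0,0],[0,0,0,0,0],[0,0,0,0,0],[0,0,0,0,0],[0,0,0,0,0],[0,0,0,0,0],[0,0,0,0,0],[0,0,0,0,0],[0,0,0,0,0]],
])

```text
time: 15.0
tool_pos: [0.4435, 0.1711, 0.1266]
eef_rot: [-0.0, 1.0, -0.013, -0.0]
force: [-0.0, 0.2, -0.7]
grip_width: 0.0904
grasp_force: 0.0
```

Emit:
arm_command([
  [[0,0,-10,0,0],[0,0,-30,0,0],[0,0,-60,0,0],[0,0,-90,0,0],[-30,0,-90,0,0],[-70,0,-90,0,0],[-108,0,-90,0,0],[-108,0,-90,0,0],[-108,0,-90,0,0],[-108,0,-90,0,0],[-108,0,-90,0,0],[-108,0,-90,0,0]],
])

```text
time: 16.2
tool_pos: [0.3363, 0.1738, 0.2164]
eef_rot: [0.0, 1.0, -0.013, -0.0]
force: [-0.2, 0.1, -0.1]
grip_width: 0.0931
grasp_force: 0.0
```

Run:
```python
from h import *
s=bot.observe();print(s['time'],s['tool_pos'],s['force'])
p=viewer.camera_params('wrist')
im=viewer.read_camera('wrist')[:,:,::-1];cv2.imwrite('pics/w5.png',im)
print('cam',-p['R'].T@p['t'])
for X in([.4435,.17,.162],[.4135,.1708,.012],[.43,.1703,.088]):print(proj(p,np.array(X)))
cv2.imwrite('pics/c5.png',cv2.resize(im[0:150,220:420],None,fx=4,fy=4,interpolation=cv2.INTER_CUBIC))
```

```text
16.2 [0.33626734 0.17378213 0.21641181] [-0.24645445  0.12285229 -0.10864491]
cam [0.40323438 0.17145694 0.40996642]
[322.36708158  76.78053962]
[322.1708901  120.85820985]
[322.30311365 102.72660025]
```

View pics/c5.png

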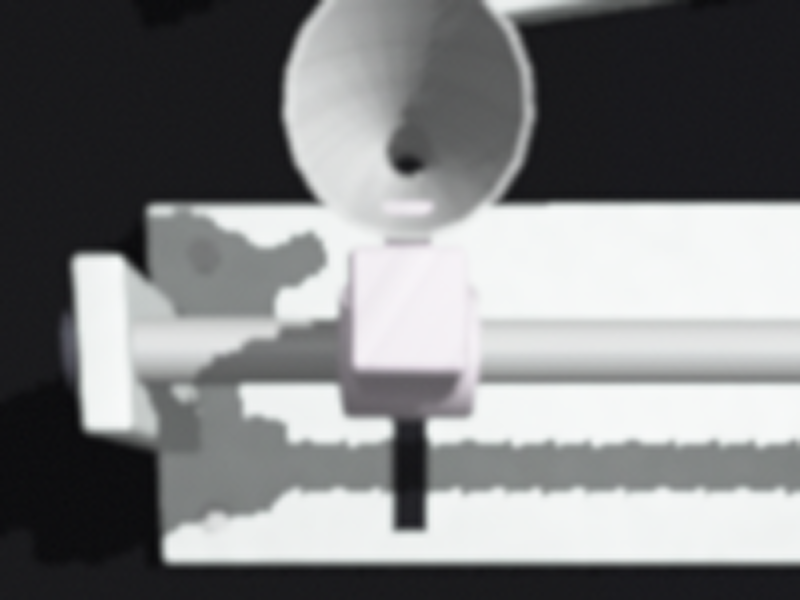

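The block (column 411), collar (408) and line (410) now line up, and the gripper is clear. Handing in.

```bash
python3 -c "
from bench import close_job
print(close_job())"
```

```text
the job is handed in; nothing more can be done
None
```

The funnel holder is centred over the black line to within about 1 mm by the last wrist-camera view, after one regrip to correct a 1.5 mm shortfall; it was held still, released, and the job handed in at about 16 s, with the tube clip never touched.

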